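Pots through the curing cabinet's pass box

ROBOT

A 6-joint arm with a two-finger parallel gripper is mounted at the origin on the work surface. World frame = base frame: x ahead of the robot, y to its left, z up, the work surface at z = 0. Lengths are in m, angles in rad, forces in N, time in s.
With the tool pointing down it reaches from about 0.35 to 0.85 m from the base axis. Payload 8.1 kg.
Tool frame: the origin (TCP) lies at the centre of the arm's flange, where the gripper is bolted on; the fingertips stand 186 mm ahead of it and the grasp point (between the pads) lies 167 mm ahead of it; z points along the fingers, y is the line along which they close (so a half turn about z gives the same grasp; the last joint's range is limited). The gripper opens to 93 mm and grips with 3 to 60 N. Pads are 15 mm wide; open, the fingers measure 128 mm over their backs; the gripper's body (75 mm by 188 mm) begins 65 mm behind the grasp point.
Start: joints at [1.099, 0.13, 1.488, -0, 1.523, -0.085], TCP at [0.226, 0.556, 0.405] pointing down, gripper open.
Joint ranges: [-2.96, 2.96], [-0.89, 2.26], [0.02, 2.5], [-1.34, 4.48], [0, 2.73], [-2.66, 2.66]. Speed limits (rad/s): [2.39, 2.39, 2.79, 3.14, 3.14, 3.14].

INTERFACE

Orientations are given as a rotation vector (axis times angle).
In Python, from plant import robot gives the robot as it stands.
- The arm moves only by the tool apply_moves, never from a script. Its argument "series" is a list of rows, each a list of 2 entries, a list of its own where there are three numbers: the shift along the tool's x, y, z in mm, then the turn, a rotation vector about the tool's x, y, z in rad. A call has 1 to 12 rows; each row shifts and turns the commanded pose from where the row before left it, along the tool's axes as they then stand; what a row does not reach is not made up. A row lasts 1/12 s, in which the tool goes at most 41.7 mm and 7.16 degrees, less where a joint would pass 70% of its speed; a pose out of reach is approached as far as the arm can. A call is refused whole if a number of a shift passes 41.7 or a number of a turn 0.125, either way. A call with a gripper value outside its range is refused whole. "claw" is the opening, from 0 (shut) to 1 (fully open), set as the call begins (left out, the last holds). The fingers move at their own pace and stop on an object; "newtons" is the grip in N (left out, the last holds). Time passes only in rows, so rows that do not move let the fingers close. It gives the time, the measured TCP pose, the force, the opening and the grip force at its end, in the units of the state.
- robot.read_state(): the state, without advancing time (a new reading comes with each control period).
- robot.read_camera(name): name is "scene" or "top" or "wrist"; returns (picture, depth): 480x640x3 uint8, blue, green, red; 480x640 float32, m along the optical axis (not along the pixel's ray), 0 where there is no reading.
- robot.calibration(name): a dict with "fx", "fy", "cx", "cy" (pixels), "extrinsics" (4x4, takes a point from world to camera coordinates). Camera axes: x right, y down, z forward; pixel columns grow to the right and rows downward; lengths in m; the calibration is good to about 2 mm. A picture is of the moment at which its call begins: read the wrist's pose just before it. calibration takes no time and is no camera call; for the wrist camera it gives the pose at the moment of the call.
- robot.close_job(): hands the job in; it is judged then, once.
The state is a dict: "t": time; "q": joint angles; "dq": joint speeds; "joint_torque": joint torques, N m; "tool_pos": TCP position; "orientation": TCP orientation; "force": force on the tool from outside, world axes, zero at the start; "wrist_torque": the same for the moment, N m; "opening": finger opening in m; "gripper_force": force on a finger pad.
Only numpy, scipy, OpenCV 4.12 (cv2) and the standard library are available. Lean on these libraries where they do the work, as an engineer would, in place of code of your own. Each camera call takes 0.05 s, during which the arm holds its last target. There are 200 camera calls.

TASK

Send the pots of freshly lacquered fly beads into the curing cabinet's pass box: first press the yellow knob of the inner gate firmly down from above, so that you feel it is fully shut, and only then slide the clear outer hatch wide open. Cover every pot on the bench with the lid of its own colour and stand all the covered pots in the chamber, then slide the hatch fully shut over them and, last of all, press the green purge button right down and let it go. Never have the hatch open while the gate is raised, nor press purge before the hatch is shut; keep the pots upright, and leave the other things on the bench alone (a lid whose pot is missing is not needed).

Things in the scene. Friction and masses are not known exactly. Their poses are not given: they have to be found in the camera images.
- chamber (a point): centre of the pass box's chamber floor, 8 mm above the table; x points away from the robot, y towards the curing cabinet, z up. Inside: x -75 to 75 mm, y -135 to 140 mm; walls 72 mm high above this floor, the front and right ones 10 mm thick.
- machine: the whole fixed machine, origin on the table under the chamber's centre, axes as the chamber's: behind the chamber (x 75 to 265 mm) a grey filter housing 80 mm tall, on its +y side (y 150 to 285, x -85 to 265 mm) the white curing cabinet, 125 mm tall.
- hatch (a joint): outer door: clear flat hatch with aluminium edges that covers the chamber, 170 x 280 x 6 mm, top face 79 mm above the chamber floor; slides along the chamber's +x over the filter housing. 0 = shut, 0.18 m = fully open; about 2.5 N of friction, stays where it is left.
- hatch_handle (a point): centre of the hatch's red upright handle block: 14 mm thick (along the chamber's x), 100 mm wide (along y), 30 mm tall, so its top is 15 mm above this point and the hatch's face 15 mm below; moves with the hatch.
- gate (a joint): inner door between chamber and curing cabinet: yellow gate that slides straight up and down. 0 = down, fully shut; positive = metres it is raised (it may start shut or up to 40 mm up). Stiff: stays where left, goes down under about 2 N and then stops solid.
- gate_knob (a point): centre of the flat top face of the gate's round yellow knob, 36 mm in diameter and 14 mm thick, on a 12 mm stem above the +y side of the chamber; moves with the gate; 142 mm above the chamber floor when the gate is shut. It is pressed from above.
- purge_top (a point): centre of the top of the green purge push button (32 mm in diameter, in a black housing) on top of the curing cabinet; moves down 6 mm when pressed.
- purge (a joint): purge button travel: 0 = up, 0.006 m = fully down (about 5 N); springs back.
- pot_orange_mid (a point): centre, half-way up, of the orange pot: round, 60 mm in diameter, 42 mm tall, open recess of 52 mm diameter and 10 mm depth on top with beads on a grey pad; z up, 120 g. May be absent.
- lid_orange_mid (a point): centre, half-way up, of the orange lid, 30 mm tall: at the bottom a plug 42 mm wide, 6 mm high (loose in the pot's recess), then a disc 57 mm wide, 6 mm thick, then a round knob 24 mm wide, 18 mm high (from 3 mm below this point to 15 mm above). 45 g. Seated, this point is 30 mm above the pot's centre and the two are 66 mm tall.
- pot_blue_mid (a point): centre, half-way up, of the blue pot: round, 60 mm in diameter, 42 mm tall, open recess of 52 mm diameter and 10 mm depth on top with beads on a grey pad; z up, 120 g. May be absent.
- lid_blue_mid (a point): centre, half-way up, of the blue lid, 30 mm tall: at the bottom a plug 42 mm wide, 6 mm high (loose in the pot's recess), then a disc 57 mm wide, 6 mm thick, then a round knob 24 mm wide, 18 mm high (from 3 mm below this point to 15 mm above). 45 g. Seated, this point is 30 mm above the pot's centre and the two are 66 mm tall.
- pot_green_mid (a point): centre, half-way up, of the green pot: round, 60 mm in diameter, 42 mm tall, open recess of 52 mm diameter and 10 mm depth on top with beads on a grey pad; z up, 120 g. May be absent.
- lid_green_mid (a point): centre, half-way up, of the green lid, 30 mm tall: at the bottom a plug 42 mm wide, 6 mm high (loose in the pot's recess), then a disc 57 mm wide, 6 mm thick, then a round knob 24 mm wide, 18 mm high (from 3 mm below this point to 15 mm above). 45 g. Seated, this point is 30 mm above the pot's centre and the two are 66 mm tall.
- spool_red: red thread spool, 26 mm diameter, 24 mm tall; origin at its underside (a bystander).
- spool_black: black thread spool, 26 mm diameter, 24 mm tall; origin at its underside (a bystander).
- resin: black and orange resin bottle, 50 mm diameter, 130 mm tall; origin at its underside (a bystander).
- packet: white hook packet, 75 x 110 x 30 mm; origin at its underside (a bystander).
- cork: cork disc, 80 mm diameter, 18 mm tall; origin at its underside (a bystander).
- driver: screwdriver, 150 mm long; lies on the table (a bystander).
Mind the look-alikes: they are no part of the job. Leave any pink look-alike of the part that bears lid_green_mid alone. Leave any pink look-alike of the part that bears pot_orange_mid alone.

How it is judged:
On the way, in this order (a step that is already met when the one before it is completed fails the run):
1. the inner gate is pressed down by hand and is fully shut, with the hatch still shut (contact force between the fingers and gate above 3 N and value of joint gate below 0.005 m and value of joint hatch below 0.01 m), for 0.1 s.
2. the outer hatch is wide open (value of joint hatch above 0.15 m), for 0.1 s.
3. the hatch is shut again with every pot, covered by its own lid, upright in the chamber (value of joint hatch below 0.01 m and horizontal distance between lid_orange_mid and pot_orange_mid below 0.008 m and z of lid_orange_mid in the frame of pot_orange_mid between 0.026 and 0.034 m and angle between each of lid_orange_mid, pot_orange_mid, lid_blue_mid, pot_blue_mid, lid_green_mid, pot_green_mid's own z axis and vertical below 0.12 rad and x of pot_orange_mid in the frame of chamber between -0.06 and 0.075 m and y of pot_orange_mid in the frame of chamber between -0.12 and 0.125 m and z of pot_orange_mid in the frame of chamber between 0.012 and 0.03 m and horizontal distance between lid_blue_mid and pot_blue_mid below 0.008 m and z of lid_blue_mid in the frame of pot_blue_mid between 0.026 and 0.034 m and x of pot_blue_mid in the frame of chamber between -0.06 and 0.075 m and y of pot_blue_mid in the frame of chamber between -0.12 and 0.125 m and z of pot_blue_mid in the frame of chamber between 0.012 and 0.03 m and horizontal distance between lid_green_mid and pot_green_mid below 0.008 m and z of lid_green_mid in the frame of pot_green_mid between 0.026 and 0.034 m and x of pot_green_mid in the frame of chamber between -0.06 and 0.075 m and y of pot_green_mid in the frame of chamber between -0.12 and 0.125 m and z of pot_green_mid in the frame of chamber between 0.012 and 0.03 m), for 0.2 s.
4. the purge button is pressed right down with the hatch shut (value of joint purge above 0.0045 m and value of joint hatch below 0.01 m), for 0.05 s.
At the end, for the whole second after the job is handed in: The hatch is shut (within 10 mm) and the gate is down (within 5 mm), the button is up again, and every pot that was there stands upright (within 0.12 rad) on the chamber floor with the lid of its own colour seated on it (centres within 8 mm, heights within 4 mm, tilt under 0.12 rad) (all of step 3 and value of joint gate below 0.005 m and value of joint purge below 0.002 m); the robot touches nothing.
It fails at once if the hatch is open more than 15 mm while the gate is raised more than 6 mm (value of joint hatch above 0.015 m and value of joint gate above 0.006 m).
It fails at once if purge is pressed while the hatch is open more than 15 mm (value of joint purge above 0.003 m and value of joint hatch above 0.015 m).
It fails at once if a pot is tipped more than 0.6 rad (angle between any of pot_orange_mid, pot_blue_mid, pot_green_mid's own z axis and vertical above 0.6 rad).
It fails at once if a bystander (spool, bottle, packet, cork, screwdriver) is moved more than 50 mm (distance of any of spool_red, spool_black, resin, packet, cork, driver from where it was at the start of the episode above 0.05 m).
Of pot_orange, pot_blue, pot_green only 2 to 3 are there at a start; the rules pass over those that are not, and their reading is None.
At some moment in a run one of pot_orange, pot_blue, pot_green, lid_orange, lid_blue, lid_green may be knocked a few centimetres aside while the robot is not near it.
It also fails if it takes over 210 s, if anything falls off the work surface, if the arm or the gripper's body presses on something with over 40 N, if the wrist force passes 120 N, or if a joint passes its speed limit or range.

## Working session

There is one attempt and no reset: what is moved stays moved. The work goes in short steps, Python scripts to look and compute and a tool call to move; the robot and the scene stay as the last step left them, time stands still between calls to the robot, and variables do not carry over. Pictures are saved under pics/ and viewed, at most 14 in all, crops included, and the job is handed in when it is done.

Besides the shell and the picture viewer there is one more tool, called as name(argument=value, ...) on one line, values as JSON. apply_moves: Moves the arm, as the interface text tells. Its arguments: {"type":"object","properties":{"series":{"type":"array"},"claw":{"type":"number"},"newtons":{"type":"number"}},"required":["series"]}

```bash
mkdir -p pics; ls
cat > h.py <<'E'
import numpy as np, cv2
from plant import robot
def snap(name,fn=None):
    c=robot.calibration(name); im,d=robot.read_camera(name)
    if fn: cv2.imwrite('pics/'+fn,im)
    return im,d,c
def ray(c,u,v,z):
    E=np.array(c['extrinsics']);R,t=E[:3,:3],E[:3,3]
    o=-R.T@t; k=R.T@np.array([(u-c['cx'])/c['fx'],(v-c['cy'])/c['fy'],1])
    return o+k*(z-o[2])/k[2]
def cloud(c,d):
    E=np.array(c['extrinsics']);R,t=E[:3,:3],E[:3,3]
    v,u=np.mgrid[:480,:640]
    P=np.stack([(u-c['cx'])/c['fx']*d,(v-c['cy'])/c['fy']*d,d],-1)
    return (P-t)@R
E
python3 - <<'E'
from h import *
s=robot.read_state();print(s['t'],s['tool_pos'],s['orientation'],s['force'],s['opening'])
for n in('top','scene'):
    im,d,c=snap(n,n+'0.png'); print(n,c['fx'],np.round(c['extrinsics'],3).tolist(),(d>0).mean())
    np.savez(n+'0.npz',im=im,d=d)
E
```

```text
pics
0.0 [0.22622662 0.55546431 0.40372717] [-6.03721895e-01 -3.08256353e+00  2.76695085e-03] [ 0.09878722 -0.02441534 -0.44523291] 0.09311262888147316
top 599.4624279282298 [[-0.018, -1.0, -0.01, 0.101], [-0.994, 0.019, -0.108, 0.534], [0.108, 0.008, -0.994, 1.62], [0.0, 0.0, 0.0, 1.0]] 0.995908203125
scene 535.2233213845493 [[0.87, 0.494, -0.003, -0.494], [0.409, -0.724, -0.555, -0.111], [-0.277, 0.481, -0.832, 1.445], [0.0, 0.0, 0.0, 1.0]] 0.9961295572916666
```

View pics/top0.png

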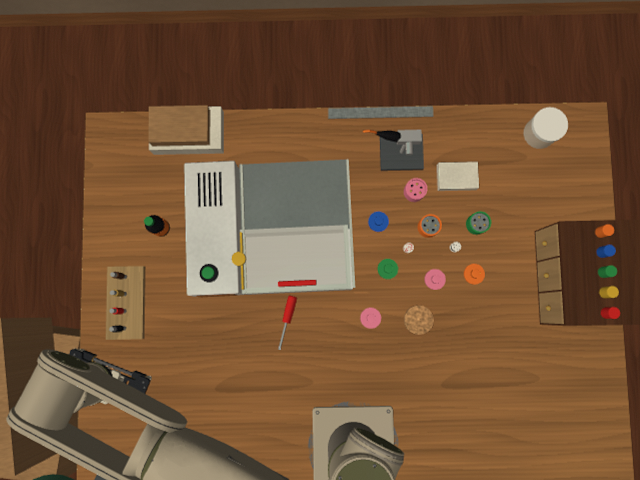

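View pics/scene0.png

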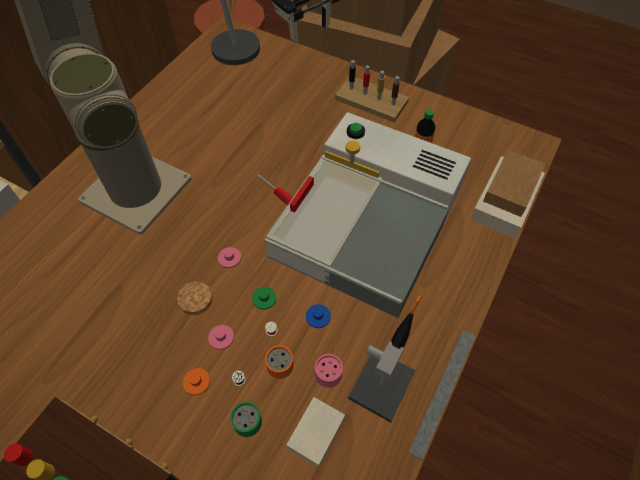

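The top view shows the machine with its hatch shut: knob at (238,258), button at (208,273), red handle at (297,283). There are two real pots, orange at (430,225) and green at (479,222); the pot at (416,188) is a pink look-alike. The lids are green at (388,269), orange at (474,274) and blue at (378,221), with pink ones at (435,279) and (371,318). The blue pot is absent.

```bash
cat >> h.py <<'E'
HSV={'orange':((5,150,120),(16,255,255)),'green':((55,100,40),(85,255,255)),'blue':((100,120,60),(125,255,255)),'yellow':((20,130,100),(32,255,255)),'red':((0,170,90),(4,255,255)),'pink':((160,60,120),(178,255,255))}
def blobs(im,col,amin=60):
    h=cv2.cvtColor(im,cv2.COLOR_BGR2HSV); m=cv2.inRange(h,*[np.array(x) for x in HSV[col]])
    if col=='red': m|=cv2.inRange(h,np.array((175,170,90)),np.array((180,255,255)))
    cs,_=cv2.findContours(m,cv2.RETR_EXTERNAL,cv2.CHAIN_APPROX_NONE)
    return [k for k in cs if cv2.contourArea(k)>amin]
E
python3 - <<'E'
from h import *
zs={'orange':.042,'green':.042,'blue':.012,'yellow':.17,'red':.11,'pink':.03}
for n in('top','scene'):
    f=np.load(n+'0.npz');im,d=f['im'],f['d'];c=robot.calibration(n);P=cloud(c,d)
    for col in HSV:
        for k in blobs(im,col):
            m=np.zeros(d.shape,np.uint8);cv2.drawContours(m,[k],-1,1,-1)
            q=P[(m>0)&(d>0)]; (u,v),r=cv2.minEnclosingCircle(k)
            if abs(q[:,1]).max()<.75: print(n,col,np.round((u,v,r)),'med',np.round(np.median(q,0),3),'zr',np.round(np.percentile(q[:,2],[5,95]),3),'ray.012',np.round(ray(c,u,v,.012)[:2],3),'ray.042',np.round(ray(c,u,v,.042)[:2],3))
    q=P[(d>0)&(P[...,2]>.120)&(P[...,2]<.130)&(P[...,0]<.9)&(P[...,0]>.3)&(P[...,1]<.55)&(P[...,1]>0)][:,:2]
    r=cv2.minAreaRect((q*1000).astype(np.float32)); print('cab',r,cv2.boxPoints(r).round().tolist())
    q=P[(d>0)&(P[...,2]>.082)&(P[...,2]<.092)&(P[...,0]<.95)&(P[...,0]>.3)&(P[...,1]<.4)&(P[...,1]>-.1)][:,:2]
    r=cv2.minAreaRect((q*1000).astype(np.float32)); print('walls',r,cv2.boxPoints(r).round().tolist())
E
```

```text
top orange [ 85. 472.  11.] med [-0.063  0.727  0.001] zr [-0.007  0.007] ray.012 [-0.055  0.719] ray.042 [-0.047  0.708]
top orange [110. 426.  35.] med [0.064 0.653 0.001] zr [-0.006  0.007] ray.012 [0.066 0.654] ray.042 [0.071 0.643]
top orange [604. 230.   9.] med [ 0.546 -0.615  0.217] zr [0.181 0.224] ray.012 [ 0.573 -0.711] ray.042 [ 0.569 -0.697]
top green [ 53. 479.  19.] med [0.072 0.565 0.556] zr [0.551 0.562] ray.012 [-0.071  0.805] ray.042 [-0.064  0.792]
top green [607. 271.   9.] med [ 0.446 -0.614  0.218] zr [0.185 0.225] ray.012 [ 0.459 -0.711] ray.042 [ 0.457 -0.697]
top green [207. 272.   7.] med [0.467 0.366 0.147] zr [0.136 0.152] ray.012 [0.476 0.391] ray.042 [0.473 0.386]
top green [387. 268.  10.] med [ 0.477 -0.106  0.014] zr [0.006 0.032] ray.012 [ 0.477 -0.107] ray.042 [ 0.475 -0.103]
top green [478. 222.  12.] med [ 0.598 -0.358  0.034] zr [0.018 0.045] ray.012 [ 0.601 -0.363] ray.042 [ 0.596 -0.355]
top blue [606. 252.   9.] med [ 0.496 -0.615  0.217] zr [0.183 0.223] ray.012 [ 0.513 -0.712] ray.042 [ 0.51  -0.698]
top blue [378. 221.  10.] med [ 0.608 -0
[... 7914 characters left out ...]
0.188]
scene pink [328. 368.  14.] med [ 0.698 -0.186  0.034] zr [0.03  0.043] ray.012 [ 0.695 -0.18 ] ray.042 [ 0.699 -0.189]
scene pink [220. 336.  13.] med [ 0.454 -0.238  0.012] zr [0.008 0.03 ] ray.012 [ 0.45  -0.236] ray.042 [ 0.462 -0.244]
scene pink [229. 257.  11.] med [ 0.351 -0.059  0.012] zr [0.008 0.03 ] ray.012 [ 0.348 -0.056] ray.042 [ 0.362 -0.069]
cab ((550.358154296875, 336.20166015625), (455.0946044921875, 293.6675720214844), 33.420501708984375) [[280.0, 333.0], [441.0, 88.0], [821.0, 339.0], [659.0, 584.0]]
walls ((677.2269287109375, 195.07791137695312), (517.9532470703125, 400.3271484375), 1.7408318519592285) [[412.0, 387.0], [424.0, -13.0], [942.0, 3.0], [930.0, 403.0]]
```

Run:
```python
from h import *
for n in('top','scene'):
    f=np.load(n+'0.npz');im,d=f['im'],f['d'];c=robot.calibration(n);P=cloud(c,d)
    def comp(lo,hi,extra=True):
        m=((d>0)&(P[...,2]>lo)&(P[...,2]<hi)&(P[...,0]<.95)&(P[...,0]>.3)&extra).astype(np.uint8)
        m=cv2.morphologyEx(m,cv2.MORPH_CLOSE,np.ones((3,3)))
        k,l,s,_=cv2.connectedComponentsWithStats(m); P2=None
        return max(((l==i)&(d>0) for i in range(1,k)),key=lambda a:a.sum())
    for lo,hi,ex in((.115,.135,(P[...,1]>.2)&(P[...,1]<.5)),(.078,.096,(P[...,1]>0)&(P[...,1]<.4))):
        m=comp(lo,hi,ex)
        q=(P[m][:,:2]*1000).astype(np.float32); r=cv2.minAreaRect(q); print(n,r,cv2.boxPoints(r).round().tolist(), m.sum())
    h=[k for k in blobs(im,'red') if 280<cv2.boundingRect(k)[0] and 0.1<np.median(P[tuple(k[:,0,::-1].T)][:,2])<.13]
    for k in h:
        q=np.array([ray(c,*p[0],.123)[:2] for p in k])*1000; r=cv2.minAreaRect(q.astype(np.float32)); print('handle',r)
    # orange things
    hs=cv2.cvtColor(im,cv2.COLOR_BGR2HSV)
    m=cv2.inRange(hs,np.array((5,215,170)),np.array((14,255,255)))
    for k in cv2.findContours(m,0,1)[0]:
        if cv2.contourArea(k)>40:
            u,v=cv2.minEnclosingCircle(k)[0]; print('or',u,v,ray(c,u,v,.012)[:2].round(3),ray(c,u,v,.042)[:2].round(3))
```

```text
top ((585.7425537109375, 358.56658935546875), (350.7772216796875, 143.47596740722656), 2.201124906539917) [[408.0, 424.0], [413.0, 280.0], [764.0, 294.0], [758.0, 437.0]] 6655
top ((597.6123657226562, 147.9976348876953), (362.60308837890625, 306.83319091796875), 1.5413784980773926) [[412.0, 296.0], [421.0, -10.0], [783.0, -0.0], [775.0, 306.0]] 13857
scene ((590.5115966796875, 356.9515380859375), (350.0958557128906, 152.0460662841797), 2.036743402481079) [[413.0, 427.0], [418.0, 275.0], [768.0, 287.0], [763.0, 439.0]] 5481
scene ((595.3111572265625, 153.89076232910156), (351.47076416015625, 322.16949462890625), 1.6109721660614014) [[415.0, 310.0], [424.0, -12.0], [776.0, -2.0], [766.0, 320.0]] 14899
handle ((444.858642578125, 135.80435180664062), (12.461960792541504, 96.79094696044922), 1.5174319744110107)
or 195.8505096435547 380.9329833984375 [ 0.463 -0.344] [ 0.474 -0.349]
```

apply_moves(series=[[[0, 0, 0], [0, 0, -0.097]], [[0, 0, 0], [0, 0, -0.097]], [[0, 0, 0], [0, 0, -0.097]], [[0, 0, 0], [0, 0, -0.096]], [[-27, -27, 0], [0, 0, 0]], [[-27, -27, 0], [0, 0, 0]], [[-27, -27, 0], [0, 0, 0]], [[-27, -27, 0], [0, 0, 0]], [[-27, -27, 0], [0, 0, 0]], [[-27, -27, 0], [0, 0, 0]], [[-27, -27, 0], [0, 0, 0]], [[-27, -27, 0], [0, 0, 0]]], claw=0)

```text
t: 1.1
tool_pos: [0.4432, 0.3381, 0.4044]
orientation: [0.0, -3.141, 0.0]
force: [0.1, -0.2, -1.4]
opening: 0.0174
gripper_force: 0.0
```

apply_moves(series=[[[0, 0, 0], [0, 0, 0]], [[0, 0, 0], [0, 0, 0]]])

```text
t: 1.27
tool_pos: [0.4435, 0.3381, 0.4042]
orientation: [-0.006, -3.141, 0.001]
force: [-0.1, 0.1, -0.1]
opening: 0.0041
gripper_force: 0.0
```

apply_moves(series=[[[-28, -27, 0], [0, 0, 0]], [[-28.5, -26.6, 0], [0, 0, 0]], [[0, 0, 20], [0, 0, 0]], [[0, 0, 20], [0, 0, 0]], [[0, 0, 8], [0, 0, 0]], [[0, 0, 6], [0, 0, 0]], [[0, 0, 5], [0, 0, 0]], [[0, 0, 4], [0, 0, 0]], [[0, 0, 3], [0, 0, 0]], [[0, 0, 2], [0, 0, 0]], [[0, 0, 0], [0, 0, 0]]])

```text
t: 2.18
tool_pos: [0.4988, 0.2865, 0.3369]
orientation: [-0.001, 3.141, 0.0]
force: [-0.0, 0.4, 0.5]
opening: 0.0004
gripper_force: 0.0
```

apply_moves(series=[[[0, 0, 1], [0, 0, 0]], [[0, 0, 1], [0, 0, 0]], [[0, 0, 1], [0, 0, 0]]])

```text
t: 2.43
tool_pos: [0.499, 0.2863, 0.3362]
orientation: [-0.0, 3.14, 0.001]
force: [-10.0, -2.8, 22.3]
opening: 0.0009
gripper_force: 10.6
```

apply_moves(series=[[[0, 0, 1], [0, 0, 0]], [[0, 0, 1], [0, 0, 0]], [[0, 0, 0], [0, 0, 0]]])

```text
t: 2.68
tool_pos: [0.4989, 0.2863, 0.3362]
orientation: [-0.001, 3.14, 0.002]
force: [-12.7, -5.0, 26.3]
opening: 0.0004
gripper_force: 13.4
```

apply_moves(series=[[[0, 0, -15], [0, 0, 0]], [[0, 0, -23], [0, 0, 0]], [[19, -29.6, 0], [0, 0, 0]], [[19, -29.6, 0], [0, 0, 0]], [[19, -29.6, 0], [0, 0, 0]], [[19, -29.6, 0], [0, 0, 0]], [[19, -29.6, 0], [0, 0, 0]], [[0, 0, 30], [0, 0, 0]], [[0, 0, 30], [0, 0, 0]], [[0, 0, 25], [0, 0, 0]], [[0, 0, 0], [0, 0, 0]]])

```text
t: 3.6
tool_pos: [0.4018, 0.1373, 0.2801]
orientation: [-0.001, -3.135, 0.003]
force: [-1.2, -0.7, -0.9]
opening: 0.0004
gripper_force: 0.0
```

Run:
```python
from h import *
print({k:np.round(v,3) for k,v in robot.read_state().items() if k in('tool_pos','force','t')})
im,d,c=snap('scene','s1.png'); P=cloud(c,d)
cv2.imwrite('pics/s1c.png',cv2.resize(im[90:330,230:490],None,fx=2.2,fy=2.2))
for k in blobs(im,'yellow',20):
    q=P[tuple(k[:,0,::-1].T)]; print(np.median(q,0).round(3))
```

```text
{'t': np.float64(3.6), 'tool_pos': array([0.402, 0.137, 0.28 ]), 'force': array([-1.243, -0.743, -0.88 ])}
[ 0.403 -0.614  0.218]
[0.502 0.285 0.149]
```

View pics/s1c.png

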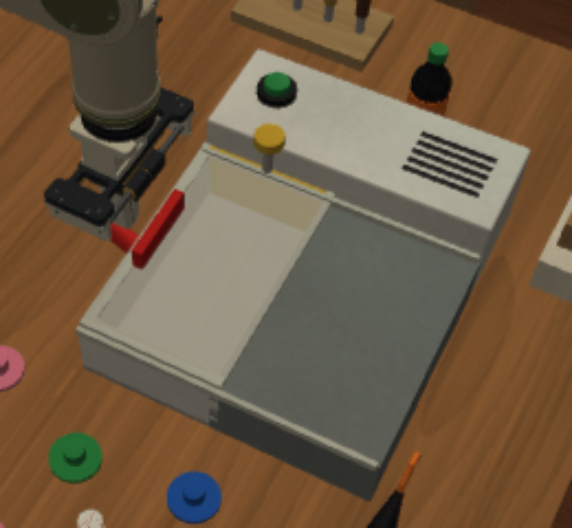

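apply_moves(series=[[[-12, 0.4, 0], [0, 0, 0]], [[-14, 0.4, 0], [0, 0, 0]], [[-16, 0.5, 0], [0, 0, 0]], [[-18, 0.6, 0], [0, 0, 0]], [[-18, 0.6, 0], [0, 0, 0]], [[-18, 0.6, 0], [0, 0, 0]], [[-18, 0.6, 0], [0, 0, 0]], [[-18, 0.6, 0], [0, 0, 0]], [[-18, 0.6, 0], [0, 0, 0]], [[-18, 0.6, 0], [0, 0, 0]], [[-16, 0.6, 0], [0, 0, 0]], [[-8, 0.3, 0], [0, 0, 0]]])

```text
t: 4.65
tool_pos: [0.5978, 0.1445, 0.2866]
orientation: [-0.0, 3.14, -0.001]
force: [-2.3, -1.8, 2.6]
opening: 0.0007
gripper_force: 1.5
```

apply_moves(series=[[[-4, 0, 0], [0, 0, 0]], [[-3, 0, 0], [0, 0, 0]], [[0, 0, 0], [0, 0, 0]]])

```text
t: 4.9
tool_pos: [0.6033, 0.1448, 0.2856]
orientation: [-0.001, 3.14, 0.001]
force: [-0.1, 0.1, 0.9]
opening: 0.0005
gripper_force: 0.0
```

Run:
```python
from h import *
for n in('top','scene'):
    im,d,c=snap(n,n+'2.png'); P=cloud(c,d)
    for k in blobs(im,'red',20):
        q=P[tuple(k[:,0,::-1].T)]; print(n,np.median(q,0).round(3))
```

```text
top [ 0.348 -0.616  0.21 ]
scene [ 0.354 -0.612  0.218]
scene [0.624 0.142 0.116]
scene [0.368 0.166 0.021]
```

apply_moves(series=[[[3, 0, -38], [0, 0, 0]], [[0, 0, -40], [0, 0, 0]], [[10, -36, -15], [0, 0, 0]], [[10.3, -37.5, -10], [0, 0, 0]], [[10.3, -37.5, -10], [0, 0, 0]], [[10.3, -37.5, 0], [0, 0, 0]], [[10.3, -37.5, 0], [0, 0, 0]], [[10.3, -37.5, 0], [0, 0, 0]], [[10.3, -37.5, 0], [0, 0, 0]], [[10.3, -37.5, 0], [0, 0, 0]], [[10.3, -37.5, 0], [0, 0, 0]], [[10.3, -37.5, 0], [0, 0, 0]]])

```text
t: 6.0
tool_pos: [0.4961, -0.2302, 0.3982]
orientation: [-0.001, 3.141, -0.001]
force: [1.1, -0.1, 0.2]
opening: 0.0003
gripper_force: 0.0
```

apply_moves(series=[[[0, 0, 0], [0, 0, 0]], [[0, 0, 0], [0, 0, 0]]], claw=0.6)

```text
t: 6.17
tool_pos: [0.4963, -0.2305, 0.3979]
orientation: [0.006, 3.141, -0.0]
force: [0.8, -0.4, 0.2]
opening: 0.0095
gripper_force: 0.0
```

Run:
```python
from h import *
s=robot.read_state();print(s['tool_pos'],s['q'].round(2) if hasattr(s['q'],'round') else s['q'])
im,d,c=snap('wrist','w3.png'); print(c['fx'],np.round(c['extrinsics'],3).tolist())
np.savez('w3.npz',im=im,d=d)
P=cloud(c,d)
for col in('orange','green','blue','pink'):
    for k in blobs(im,col,400):
        (u,v),r=cv2.minEnclosingCircle(k)
        if r>90: continue
        q=P[tuple(k[:,0,::-1].T)]; print(col,np.round((u,v,r)),np.median(q,0).round(3),'r.012',ray(c,u,v,.012)[:2].round(3),'r.042',ray(c,u,v,.042)[:2].round(3))
```

```text
[ 0.49631062 -0.23049331  0.39790436] [-0.53 -0.01  1.65  0.    1.5  -2.1 ]
399.879851911223 [[0.003, 1.0, -0.001, 0.229], [0.967, -0.003, 0.253, -0.509], [0.253, -0.002, -0.967, 0.257], [0.0, 0.0, 0.0, 1.0]]
orange [524. 414.  28.] [ 0.708 -0.008 -0.   ] r.012 [ 0.717 -0.009] r.042 [ 0.693 -0.027]
orange [318. 412.  30.] [ 0.693 -0.23   0.001] r.012 [ 0.714 -0.229] r.042 [ 0.69  -0.229]
orange [ 56. 423.  67.] [ 0.691 -0.455  0.001] r.012 [ 0.727 -0.51 ] r.042 [ 0.702 -0.487]
orange [  2. 258.  46.] [ 0.54  -0.517  0.023] r.012 [ 0.541 -0.532] r.042 [ 0.532 -0.507]
green [188. 302.  28.] [ 0.572 -0.334  0.032] r.012 [ 0.587 -0.357] r.042 [ 0.574 -0.347]
green [450. 192.  31.] [ 0.479 -0.107  0.012] r.012 [ 0.479 -0.108] r.042 [ 0.475 -0.118]
pink [310. 159.  31.] [ 0.449 -0.236  0.012] r.012 [ 0.449 -0.236] r.042 [ 0.447 -0.236]
pink [524.  33.  39.] [ 0.345 -0.057  0.011] r.012 [ 0.346 -0.056] r.042 [ 0.353 -0.071]
```

View pics/w3.png

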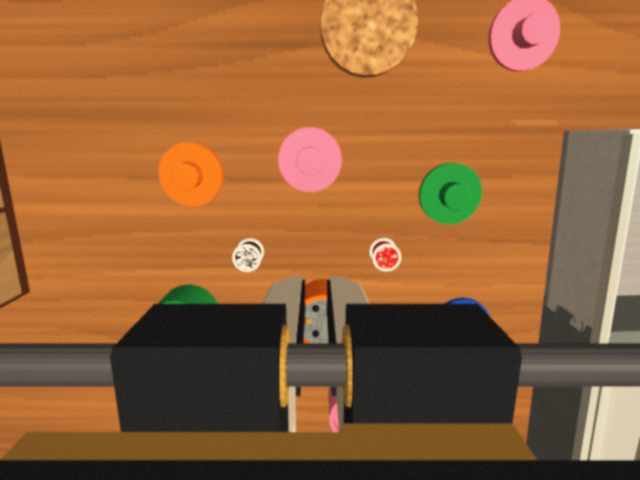

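apply_moves(series=[[[-33, -15, 0], [0, 0, 0]], [[-33, -15, 0], [0, 0, 0]], [[-33, -15, 0], [0, 0, 0]], [[-33, -15, 0], [0, 0, 0]], [[0, 0, 0], [0, 0, 0]], [[0, 0, 0], [0, 0, 0]]])

```text
t: 6.72
tool_pos: [0.6311, -0.2872, 0.3945]
orientation: [0.004, -3.138, -0.004]
force: [0.2, 0.1, -0.2]
opening: 0.0528
gripper_force: 0.0
```

```bash
cat >> h.py <<'E'
HSV['orange']=((5,200,140),(13,255,255))
def wl(fn=None,cols=('orange','green')):
    im,d,c=snap('wrist',fn); P=cloud(c,d)
    for col in cols:
        h=cv2.cvtColor(im,cv2.COLOR_BGR2HSV); m=cv2.inRange(h,*[np.array(x) for x in HSV[col]])
        if col=='orange': m&=(P[...,2]>.004).astype(np.uint8)*255
        m=cv2.morphologyEx(m,cv2.MORPH_CLOSE,np.ones((5,5)))
        for k in cv2.findContours(m,0,1)[0]:
            if cv2.contourArea(k)<300: continue
            (u,v),r=cv2.minEnclosingCircle(k)
            mm=np.zeros(d.shape,np.uint8);cv2.drawContours(mm,[k],-1,1,-1); zz=P[(mm>0)&(d>0)&(m>0)]
            zt=np.percentile(zz[:,2],95); q=k[:,0]
            # points on the upper rim, fitted circle in the world
            out=[]
            for z in (.012,.042,.048):
                W=np.array([ray(c,*p,z)[:2] for p in cv2.convexHull(k)[:,0]],np.float32)*1000
                (x,y),R=cv2.minEnclosingCircle(W); out.append((round(x),round(y),round(float(R),1)))
            print(col,np.round((u,v,r)),'ztop',zt.round(3),'z .012/.042/.048:',out)
    return im,d,c
E
python3 - <<'E'
from h import *
print(robot.read_state()['tool_pos'])
wl('w4.png')
E
```

```text
[ 0.63110923 -0.28721449  0.3945324 ]
orange [389. 178.  38.] ztop 0.043 z .012/.042/.048: [(600, -220, 35.1), (596, -226, 32.2), (596, -227, 31.7)]
orange [245.  13.  36.] ztop 0.03 z .012/.042/.048: [(463, -344, 28.8), (471, -340, 26.4), (473, -339, 25.9)]
green [230. 183.  38.] ztop 0.043 z .012/.042/.048: [(604, -363, 34.7), (601, -357, 31.8), (600, -356, 31.3)]
green [531.  34.  39.] ztop 0.03 z .012/.042/.048: [(480, -108, 28.9), (487, -123, 26.5), (488, -126, 26.0)]
```

View pics/w4.png

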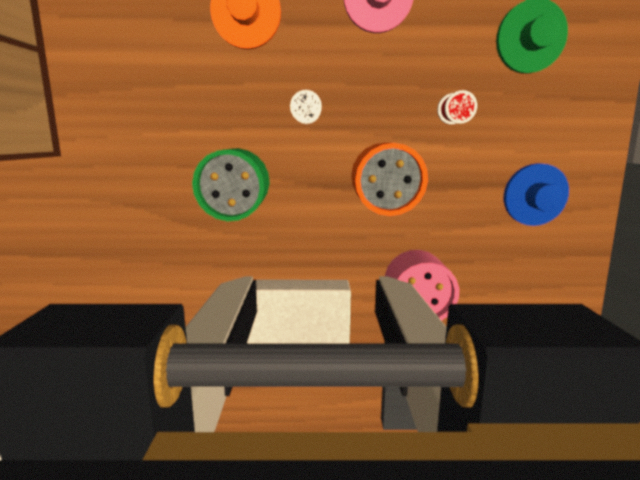

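apply_moves(series=[[[33.6, -11.4, 20], [0, 0, 0]], [[33.6, -11.4, 20], [0, 0, 0]], [[33.6, -11.4, 20], [0, 0, 0]], [[33.6, -11.4, 20], [0, 0, 0]], [[33.6, -11.4, 20], [0, 0, 0]], [[0, 0, 25], [0, 0, 0]], [[0, 0, 25], [0, 0, 0]], [[0, 0, 0], [0, 0, 0]], [[0, 0, 0], [0, 0, 0]]])

```text
t: 7.52
tool_pos: [0.4606, -0.3445, 0.248]
orientation: [0.001, -3.141, -0.002]
force: [-0.0, 0.1, 0.6]
opening: 0.0555
gripper_force: 0.0
```

Run:
```python
from h import *
print(robot.read_state()['tool_pos'])
im,d,c=wl('w5.png')
E=np.array(c['extrinsics'])
for z in(.012,.03):
    p=E@np.array([*robot.read_state()['tool_pos'][:2],z,1]); print(c['fx']*p[0]/p[2]+c['cx'],c['fy']*p[1]/p[2]+c['cy'])
```

```text
[ 0.46058567 -0.34450983  0.24801837]
orange [315. 262.  50.] ztop 0.03 z .012/.042/.048: [(462, -344, 28.9), (452, -344, 24.9), (450, -344, 24.1)]
green [293. 430.  32.] ztop 0.012 z .012/.042/.048: [(573, -358, 20.4), (548, -357, 17.5), (543, -356, 17.0)]
313.9797543802511 262.89926132677704
313.8471312737893 273.60663367693587
```

View pics/w5.png

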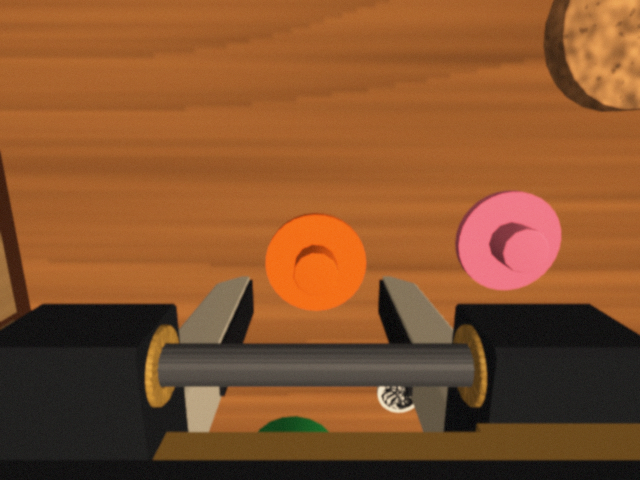

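The wrist view shows the orange lid at (316,262), centred between the fingers as predicted at (314,263). I'll go down and grip it.

apply_moves(series=[[[0, 0, 20], [0, 0, 0]], [[0, 0, 15], [0, 0, 0]], [[0, 0, 8], [0, 0, 0]], [[0, 0, 3.5], [0, 0, 0]], [[0, 0, 0], [0, 0, 0]]])

```text
t: 7.98
tool_pos: [0.4618, -0.3458, 0.202]
orientation: [-0.001, 3.141, -0.001]
force: [0.2, -0.0, 0.5]
opening: 0.0559
gripper_force: 0.0
```

apply_moves(series=[[[0, 0, 0], [0, 0, 0]], [[0, 0, 0], [0, 0, 0]], [[0, 0, 0], [0, 0, 0]], [[0, 0, 0], [0, 0, 0]], [[0, 0, 0], [0, 0, 0]]], claw=0.1, newtons=15)

```text
t: 8.4
tool_pos: [0.4614, -0.3461, 0.2017]
orientation: [-0.0, 3.141, -0.001]
force: [-0.3, 0.2, -0.4]
opening: 0.0273
gripper_force: 0.1
```

apply_moves(series=[[[0, 0, -10], [0, 0, 0]], [[0, 0, -30], [0, 0, 0]], [[0, 0, -40], [0, 0, 0]], [[0, 0, -20], [0, 0, 0]], [[0, 0, 0], [0, 0, 0]]])

```text
t: 8.82
tool_pos: [0.4629, -0.3474, 0.3087]
orientation: [-0.0, 3.134, -0.011]
force: [-0.1, 0.3, 0.0]
opening: 0.0232
gripper_force: 15.0
```

Run:
```python
from h import *
s=robot.read_state();print(s['tool_pos'],s['gripper_force'])
im,d,c=wl('w6.png')
P=cloud(c,d); h=cv2.cvtColor(im,cv2.COLOR_BGR2HSV); m=(cv2.inRange(h,np.array((5,200,120)),np.array((13,255,255)))>0)&(P[...,2]>.06)
print(m.sum(), np.percentile(P[m],[2,25,50,75,98],axis=0).round(3).tolist())
```

```text
[ 0.4629129  -0.34742913  0.3087205 ] 14.999430924654007
orange [316. 288.  61.] ztop 0.135 z .012/.042/.048: [(509, -350, 47.0), (496, -349, 41.9), (494, -349, 40.9)]
green [310. 408.  38.] ztop 0.043 z .012/.042/.048: [(610, -354, 32.1), (587, -353, 28.6), (582, -353, 27.9)]
green [638. 256.  35.] ztop 0.013 z .012/.042/.048: [(481, -118, 27.0), (471, -143, 24.0), (470, -148, 23.5)]
7907 [[0.438, -0.372, 0.114], [0.448, -0.356, 0.116], [0.455, -0.349, 0.117], [0.465, -0.341, 0.134], [0.49, -0.326, 0.136]]
```

View pics/w6.png

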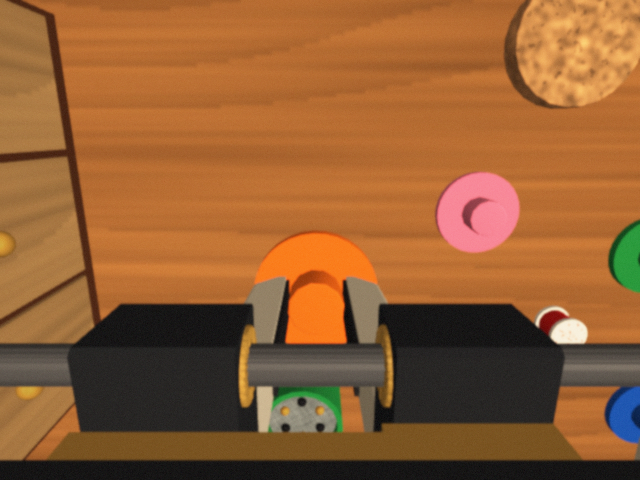

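apply_moves(series=[[[-29.5, 18, -3], [0, 0, 0]], [[-29.5, 18, -3], [0, 0, 0]], [[-29.5, 18, -3], [0, 0, 0]], [[-29.5, 18, -3], [0, 0, 0]], [[-29.5, 18, -3], [0, 0, 0]], [[-29.5, 18, 0], [0, 0, 0]], [[0, 0, 0], [0, 0, 0]], [[0, 0, 0], [0, 0, 0]]])

```text
t: 9.53
tool_pos: [0.639, -0.2362, 0.3139]
orientation: [0.005, -3.139, -0.002]
force: [0.0, -0.1, 0.4]
opening: 0.0232
gripper_force: 15.0
```

Run:
```python
from h import *
s=robot.read_state();print(s['tool_pos'],s['gripper_force'],s['opening'])
im,d,c=wl('w7.png')
```

```text
[ 0.63897576 -0.23619633  0.31394005] 14.999444782733917 0.023171198481668934
orange [316. 288.  61.] ztop 0.14 z .012/.042/.048: [(683, -235, 47.5), (671, -235, 42.5), (669, -235, 41.4)]
orange [335. 179.  48.] ztop 0.043 z .012/.042/.048: [(600, -222, 33.4), (597, -224, 29.9), (596, -224, 29.2)]
green [130. 182.  57.] ztop 0.043 z .012/.042/.048: [(604, -367, 40.3), (600, -353, 36.0), (600, -350, 35.2)]
green [520.   4.  44.] ztop 0.021 z .012/.042/.048: [(486, -107, 27.8), (495, -121, 24.8), (497, -124, 24.2)]
```

apply_moves(series=[[[21, 6, 0], [0, 0, 0]], [[21, 5, 0], [0, 0, 0]], [[0, 0, 25], [0, 0, 0]], [[0, 0, 20], [0, 0, 0]], [[0, 0, 10], [0, 0, 0]], [[0, 0, 8], [0, 0, 0]], [[0, 0, 5], [0, 0, 0]], [[0, 0, 4], [0, 0, 0]], [[0, 0, 2], [0, 0, 0]], [[0, 0, 0], [0, 0, 0]]])

```text
t: 10.42
tool_pos: [0.5965, -0.2271, 0.2424]
orientation: [-0.0, 3.141, -0.0]
force: [-0.6, 0.4, -0.3]
opening: 0.0234
gripper_force: 15.0
```

apply_moves(series=[[[0, 2, 1.5], [0, 0, 0]], [[0, 0, 1.5], [0, 0, 0]], [[0, 0, 0], [0, 0, 0]], [[0, 0, 0], [0, 0, 0]]])

```text
t: 10.75
tool_pos: [0.5968, -0.2248, 0.2401]
orientation: [-0.001, 3.14, -0.001]
force: [1.6, 1.7, 2.6]
opening: 0.0234
gripper_force: 15.0
```

apply_moves(series=[[[0, 0, 0], [0, 0, 0]], [[0, 0, 0], [0, 0, 0]], [[0, 0, 0], [0, 0, 0]], [[0, 0, 0], [0, 0, 0]], [[0, 0, -20], [0, 0, 0]], [[0, 0, -30], [0, 0, 0]], [[-20, 0, -30], [0, 0, 0]], [[-25, 0, -30], [0, 0, 0]], [[0, 0, 0], [0, 0, 0]], [[0, 0, 0], [0, 0, 0]]], claw=0.6)

```text
t: 11.58
tool_pos: [0.6428, -0.2251, 0.3523]
orientation: [-0.001, 3.137, -0.004]
force: [-0.1, -0.3, -0.2]
opening: 0.0561
gripper_force: 0.0
```

Run:
```python
from h import *
s=robot.read_state();print(s['tool_pos'],s['gripper_force'],s['opening'])
im,d,c=wl('w8.png')
P=cloud(c,d);E=np.array(c['extrinsics'])
h=cv2.cvtColor(im,cv2.COLOR_BGR2HSV);m=(cv2.inRange(h,*[np.array(x) for x in HSV['orange']])>0)
for a,b in((.035,.052),(.058,.075)):
    q=P[m&(P[...,2]>a)&(P[...,2]<b)&(P[...,1]>-.3)]; print(len(q),np.percentile(q,[1,50,99],axis=0).round(4).tolist(),cv2.minEnclosingCircle((q[:,:2]*1000).astype(np.float32)))
```

```text
[ 0.64275383 -0.22512191  0.35229201] 0.0 0.05609354125178232
orange [318. 166.  43.] ztop 0.066 z .012/.042/.048: [(600, -224, 33.7), (598, -224, 30.6), (597, -224, 29.9)]
green [139. 169.  50.] ztop 0.043 z .012/.042/.048: [(604, -366, 39.5), (601, -353, 35.8), (601, -350, 35.1)]
green [482.   4.  40.] ztop 0.029 z .012/.042/.048: [(483, -107, 28.1), (491, -118, 25.5), (493, -121, 25.0)]
4620 [[0.5688, -0.2518, 0.0409], [0.5938, -0.2237, 0.0477], [0.6251, -0.1959, 0.0494]] ((597.3560180664062, -224.00486755371094), 30.10812759399414)
1004 [[0.5873, -0.2362, 0.0637], [0.5983, -0.225, 0.0657], [0.6095, -0.2144, 0.0673]] ((598.4561767578125, -225.02685546875), 11.876410484313965)
```

View pics/w8.png

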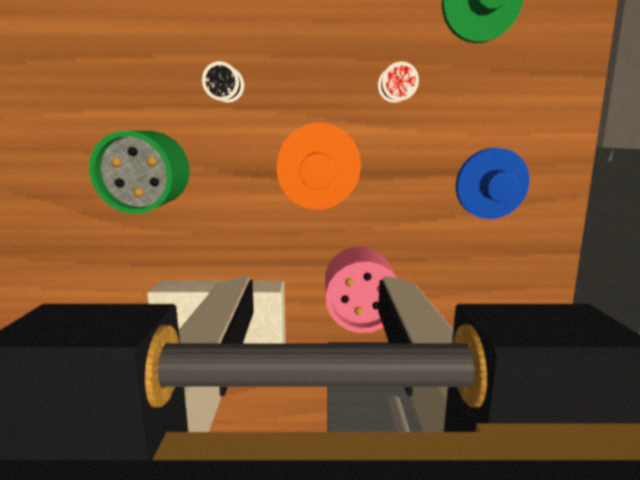

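apply_moves(series=[[[27, 19.5, 10], [0, 0, 0]], [[27, 19.5, 10], [0, 0, 0]], [[27, 19.5, 10], [0, 0, 0]], [[27, 19.5, 10], [0, 0, 0]], [[27, 19.5, 10], [0, 0, 0]], [[27.5, 19.5, 10], [0, 0, 0]], [[0, 0, 22], [0, 0, 0]], [[0, 0, 22], [0, 0, 0]], [[0, 0, 0], [0, 0, 0]], [[0, 0, 0], [0, 0, 0]]])

```text
t: 12.47
tool_pos: [0.4768, -0.1075, 0.2428]
orientation: [-0.0, -3.136, -0.003]
force: [0.2, -0.7, -0.1]
opening: 0.056
gripper_force: 0.0
```

Run:
```python
from h import *
s=robot.read_state();print(s['tool_pos'],s['gripper_force'],s['opening'])
im,d,c=wl(None,('green',))
```

```text
[ 0.47682661 -0.10753192  0.24282107] 0.0 0.05602629932673336
green [317. 270.  50.] ztop 0.03 z .012/.042/.048: [(480, -106, 28.3), (470, -107, 24.3), (468, -107, 23.5)]
```

Correct by +3 mm in x and +1 mm in y, go down, grip with a longer wait, and lift.

apply_moves(series=[[[-3, 1, 15], [0, 0, 0]], [[0, 0, 15], [0, 0, 0]], [[0, 0, 8], [0, 0, 0]], [[0, 0, 3], [0, 0, 0]], [[0, 0, 0], [0, 0, 0]]])

```text
t: 12.93
tool_pos: [0.4817, -0.1071, 0.2041]
orientation: [-0.0, -3.141, -0.0]
force: [0.2, 0.1, -0.6]
opening: 0.0558
gripper_force: 0.0
```

apply_moves(series=[[[0, 0, 0], [0, 0, 0]], [[0, 0, 0], [0, 0, 0]], [[0, 0, 0], [0, 0, 0]], [[0, 0, 0], [0, 0, 0]], [[0, 0, 0], [0, 0, 0]], [[0, 0, 0], [0, 0, 0]], [[0, 0, 0], [0, 0, 0]], [[0, 0, 0], [0, 0, 0]]], claw=0.1)

```text
t: 13.6
tool_pos: [0.4819, -0.107, 0.2046]
orientation: [-0.0, 3.141, -0.0]
force: [-1.3, -0.2, 3.3]
opening: 0.0234
gripper_force: 15.0
```

apply_moves(series=[[[0, 0, -10], [0, 0, 0]], [[0, 0, -25], [0, 0, 0]], [[0, 0, -35], [0, 0, 0]], [[0, 0, -35], [0, 0, 0]], [[-30, -27, 0], [0, 0, 0]], [[-31, -27, 0], [0, 0, 0]], [[-31, -27, 0], [0, 0, 0]], [[-31, -27, 0], [0, 0, 0]], [[-31, -27, 0], [0, 0, 0]], [[-10, -37, 0], [0, 0, 0]], [[0, -37, 0], [0, 0, 0]], [[0, -37, 0], [0, 0, 0]]])

```text
t: 14.6
tool_pos: [0.6464, -0.3541, 0.3092]
orientation: [0.002, -3.141, -0.0]
force: [0.1, -0.2, -0.8]
opening: 0.0236
gripper_force: 15.0
```

apply_moves(series=[[[0, 0, 0], [0, 0, 0]], [[0, 0, 0], [0, 0, 0]]])

```text
t: 14.77
tool_pos: [0.645, -0.3553, 0.3088]
orientation: [-0.005, -3.141, -0.001]
force: [-0.6, -0.1, -0.1]
opening: 0.0236
gripper_force: 15.0
```

Run:
```python
from h import *
s=robot.read_state();print(s['tool_pos'],s['gripper_force'],s['opening'])
im,d,c=wl('w9.png')
```

```text
[ 0.64502479 -0.35532234  0.3088357 ] 14.99995931982994 0.02364557094754407
orange [522. 162.  60.] ztop 0.066 z .012/.042/.048: [(599, -215, 42.0), (596, -230, 37.4), (596, -233, 36.5)]
green [314. 236. 106.] ztop 0.134 z .012/.042/.048: [(651, -356, 78.6), (643, -356, 70.0), (641, -356, 68.3)]
```

Run:
```python
from h import *
s=robot.read_state()
im=cv2.imread('pics/w9.png'); 
im,d,c=snap('wrist'); P=cloud(c,d)
h=cv2.cvtColor(im,cv2.COLOR_BGR2HSV);m=(cv2.inRange(h,*[np.array(x) for x in HSV['green']])>0)
q=P[m&(P[...,2]>.038)&(P[...,2]<.05)]; print(len(q),cv2.minEnclosingCircle((q[:,:2]*1000).astype(np.float32)),np.percentile(q,[1,99],axis=0).round(3).tolist())
q=P[m&(P[...,2]>.105)]; print(len(q),np.percentile(q,[1,50,99],axis=0).round(3).tolist())
```

```text
1697 ((602.3715209960938, -359.33447265625), 29.551061630249023) [[0.573, -0.388, 0.038], [0.631, -0.331, 0.043]]
8427 [[0.616, -0.378, 0.114], [0.635, -0.353, 0.117], [0.67, -0.329, 0.137]]
```

apply_moves(series=[[[21.5, -3, 0], [0, 0, 0]], [[21.5, -2, 0], [0, 0, 0]], [[0, 0, 25], [0, 0, 0]], [[0, 0, 18], [0, 0, 0]], [[0, 0, 8], [0, 0, 0]], [[0, 0, 6], [0, 0, 0]], [[0, 0, 4], [0, 0, 0]], [[0, 0, 3], [0, 0, 0]], [[0, 0, 0], [0, 0, 0]], [[0, 0, 0], [0, 0, 0]]])

```text
t: 15.7
tool_pos: [0.6032, -0.358, 0.2461]
orientation: [-0.001, 3.141, -0.001]
force: [-0.1, -0.5, -0.7]
opening: 0.0238
gripper_force: 15.0
```

apply_moves(series=[[[0, -1, 2], [0, 0, 0]], [[0, 0, 2], [0, 0, 0]], [[0, 0, 1], [0, 0, 0]], [[0, 0, 0], [0, 0, 0]], [[0, 0, 0], [0, 0, 0]]])

```text
t: 16.12
tool_pos: [0.6029, -0.3591, 0.2407]
orientation: [-0.0, 3.141, -0.001]
force: [0.7, -0.6, 1.9]
opening: 0.0231
gripper_force: 15.0
```

apply_moves(series=[[[0, 0, 0], [0, 0, 0]], [[0, 0, 0], [0, 0, 0]], [[0, 0, 0], [0, 0, 0]], [[0, 0, 0], [0, 0, 0]], [[0, 0, -20], [0, 0, 0]], [[0, 0, -30], [0, 0, 0]], [[-20, 0, -30], [0, 0, 0]], [[-25, 0, -30], [0, 0, 0]], [[0, 0, 0], [0, 0, 0]], [[0, 0, 0], [0, 0, 0]]], claw=0.6)

```text
t: 16.95
tool_pos: [0.6494, -0.359, 0.3538]
orientation: [-0.002, 3.136, -0.005]
force: [0.2, -0.5, -0.4]
opening: 0.0558
gripper_force: 0.0
```

```bash
cat >> h.py <<'E'
def tops(col,bands,box=None,fn=None):
    im,d,c=snap('wrist',fn); P=cloud(c,d)
    h=cv2.cvtColor(im,cv2.COLOR_BGR2HSV);m=(cv2.inRange(h,*[np.array(x) for x in HSV[col]])>0)
    if box: m&=(P[...,0]>box[0])&(P[...,0]<box[1])&(P[...,1]>box[2])&(P[...,1]<box[3])
    for a,b in bands:
        q=P[m&(P[...,2]>a)&(P[...,2]<b)]
        if len(q): (x,y),r=cv2.minEnclosingCircle((q[:,:2]*1000).astype(np.float32)); print(col,(a,b),len(q),'c',round(x,1),round(y,1),'r',round(r,1),'z',np.percentile(q[:,2],[2,50,98]).round(3))
E
python3 - <<'E'
from h import *
s=robot.read_state();print(s['tool_pos'],s['q'],s['opening'])
tops('green',((.038,.054),(.058,.075)),None,'w10.png')
tops('orange',((.038,.054),(.058,.075)))
E
```

```text
[ 0.6494282  -0.35899259  0.35382317] [-5.74055225e-01  5.39216980e-01  1.08243616e+00  9.66368386e-05
  1.51364856e+00 -2.14618830e+00] 0.05578327523546462
green (0.038, 0.054) 4175 c 601.4 -359.5 r 29.1 z [0.046 0.048 0.049]
green (0.058, 0.075) 1003 c 601.7 -359.3 r 11.9 z [0.064 0.066 0.067]
orange (0.038, 0.054) 4482 c 597.0 -224.2 r 30.3 z [0.041 0.047 0.049]
orange (0.058, 0.075) 1062 c 598.2 -225.1 r 12.2 z [0.063 0.065 0.067]
```

apply_moves(series=[[[0, 0, 0], [0, 0, 0.1208]], [[0, 0, 0], [0, 0, 0.1208]], [[0, 0, 0], [0, 0, 0.1208]], [[0, 0, 0], [0, 0, 0.1208]], [[0, 0, 0], [0, 0, 0.1208]], [[0, 0, 0], [0, 0, 0.1208]], [[0, 0, 0], [0, 0, 0.1208]], [[0, 0, 0], [0, 0, 0.1208]], [[0, 0, 0], [0, 0, 0.1208]], [[0, 0, 0], [0, 0, 0.1208]], [[0, 0, 0], [0, 0, 0.1208]], [[0, 0, 0], [0, 0, 0.1208]]], claw=0.88)

```text
t: 18.05
tool_pos: [0.6466, -0.3588, 0.3474]
orientation: [-2.087, -2.342, 0.001]
force: [-0.0, -0.6, -0.4]
opening: 0.0818
gripper_force: 0.0
```

apply_moves(series=[[[0, 0, 0], [0, 0, 0.1208]], [[0, -24, 0], [0, 0, 0]], [[0, -24, 20], [0, 0, 0]], [[0, 0, 20], [0, 0, 0]], [[0, 0, 10], [0, 0, 0]], [[0, 0, 0], [0, 0, 0]], [[0, 0, 0], [0, 0, 0]]])

```text
t: 18.63
tool_pos: [0.5995, -0.3587, 0.2988]
orientation: [-2.219, -2.22, 0.001]
force: [-0.4, 0.6, 0.4]
opening: 0.0816
gripper_force: 0.0
```

Run:
```python
from h import *
s=robot.read_state();print(s['tool_pos'],s['orientation'],s['q'],s['opening'])
tops('green',((.038,.054),(.058,.075)),None,'w11.png')
```

```text
[ 0.59947939 -0.35870367  0.29881888] [-2.21892752e+00 -2.22006771e+00  6.25519088e-04] [-6.12588597e-01  4.59093144e-01  1.29006619e+00  8.05646258e-05
  1.39520980e+00 -6.13116494e-01] 0.08156141905792061
green (0.038, 0.054) 5478 c 602.3 -358.3 r 29.2 z [0.041 0.048 0.049]
green (0.058, 0.075) 1421 c 601.5 -359.1 r 12.0 z [0.059 0.066 0.067]
```

View pics/w11.png

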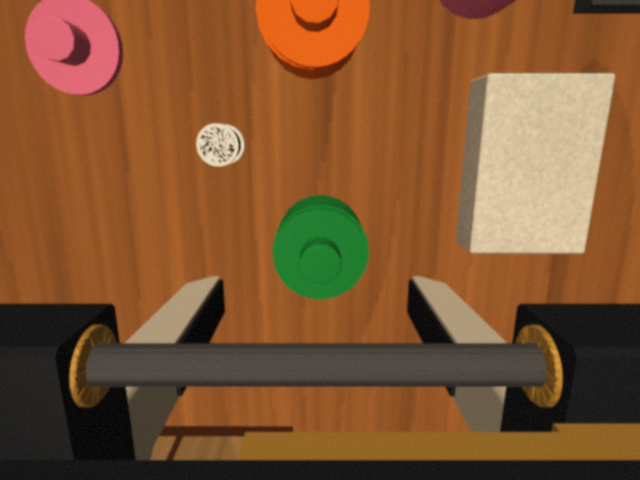

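apply_moves(series=[[[0, 2.3, 30], [0, 0, 0]], [[0, 0, 30], [0, 0, 0]], [[0, 0, 25], [0, 0, 0]], [[0, 0, 12], [0, 0, 0]], [[0, 0, 6], [0, 0, 0]], [[0, 0, 2], [0, 0, 0]], [[0, 0, 0], [0, 0, 0]]])

```text
t: 19.27
tool_pos: [0.6028, -0.3593, 0.1967]
orientation: [2.219, 2.221, 0.001]
force: [0.2, 0.6, 0.1]
opening: 0.0816
gripper_force: 0.0
```

apply_moves(series=[[[0, 0, 0], [0, 0, 0]], [[0, 0, 0], [0, 0, 0]], [[0, 0, 0], [0, 0, 0]], [[0, 0, 0], [0, 0, 0]], [[0, 0, 0], [0, 0, 0]], [[0, 0, 0], [0, 0, 0]]], claw=0.5, newtons=20)

```text
t: 19.77
tool_pos: [0.6024, -0.3592, 0.1964]
orientation: [2.22, 2.221, 0.0]
force: [-1.2, 0.4, 6.1]
opening: 0.0597
gripper_force: 20.0
```

apply_moves(series=[[[0, 0, -4], [0, 0, 0]], [[0, 0, -12], [0, 0, 0]], [[0, 0, -25], [0, 0, 0]], [[0, 0, -30], [0, 0, 0]], [[0, 0, -25], [0, 0, 0]], [[0, 0, -14], [0, 0, 0]], [[10, -2, 0], [0, 0, 0]], [[20, -4, 0], [0, 0, 0]], [[30, -6, 0], [0, 0, 0]], [[35, -7, 0], [0, 0, 0]], [[35, -7, 0], [0, 0, 0]], [[35, -7, 0], [0, 0, 0]]])

```text
t: 20.77
tool_pos: [0.5674, -0.1917, 0.3027]
orientation: [-2.219, -2.219, 0.002]
force: [0.3, 0.1, -1.5]
opening: 0.0596
gripper_force: 20.0
```

apply_moves(series=[[[35, -7, 0], [0, 0, 0]], [[35, -7, 0], [0, 0, 0]], [[35, -7, 0], [0, 0, 0]], [[35, -7, 0], [0, 0, 0]], [[35, -7, 0], [0, 0, 0]], [[35, -7, 0], [0, 0, 0]], [[35, -7, 0], [0, 0, 0]], [[35, -7, 0], [0, 0, 0]], [[35, -7, 0], [0, 0, 0]], [[25, -5, 0], [0, 0, 0]], [[12, -2, 0], [0, 0, 0]], [[0, 0, 0], [0, 0, 0]]])

```text
t: 21.77
tool_pos: [0.4972, 0.1603, 0.3036]
orientation: [-2.216, -2.225, 0.003]
force: [-0.1, 0.3, -0.5]
opening: 0.0599
gripper_force: 20.0
```

Run:
```python
from h import *
s=robot.read_state();print(s['tool_pos'],s['orientation'],s['q'],s['opening'],s['gripper_force'])
tops('green',((.12,.165),(.165,.2)),None,'w12.png')
```

```text
[0.49716325 0.16032403 0.30355542] [-2.21560233 -2.22450691  0.00274471] [ 2.13522650e-01 -6.05428356e-03  1.81857698e+00  7.11849257e-04
  1.33159905e+00  2.09342154e-01] 0.05993612278806867 19.999781548976898
green (0.12, 0.165) 14125 c 496.9 160.7 r 30.8 z [0.125 0.155 0.162]
green (0.165, 0.2) 1574 c 496.3 160.8 r 12.5 z [0.165 0.172 0.174]
```

View pics/w12.png

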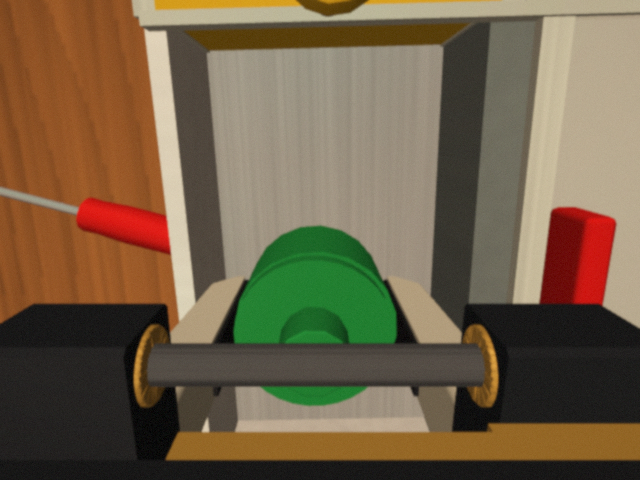

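apply_moves(series=[[[0, 2, 10], [0, 0, 0]], [[0, 0, 20], [0, 0, 0]], [[0, 0, 25], [0, 0, 0]], [[0, 0, 20], [0, 0, 0]], [[0, 0, 12], [0, 0, 0]], [[0, 0, 6], [0, 0, 0]], [[0, 0, 3], [0, 0, 0]], [[0, 0, 2], [0, 0, 0]], [[0, 0, 0], [0, 0, 0]]])

```text
t: 22.57
tool_pos: [0.5013, 0.1578, 0.2079]
orientation: [2.221, 2.221, 0.001]
force: [0.1, -1.1, -1.6]
opening: 0.0599
gripper_force: 20.0
```

apply_moves(series=[[[0, 0, 1.5], [0, 0, 0]], [[0, 0, 1.5], [0, 0, 0]], [[0, 0, 0.5], [0, 0, 0]], [[0, 0, 0], [0, 0, 0]]])

```text
t: 22.9
tool_pos: [0.5011, 0.1581, 0.2044]
orientation: [2.22, 2.222, 0.002]
force: [-0.0, -0.2, 1.3]
opening: 0.0597
gripper_force: 20.0
```

apply_moves(series=[[[0, 0, 0], [0, 0, 0]], [[0, 0, 0], [0, 0, 0]], [[0, 0, 0], [0, 0, 0]], [[0, 0, 0], [0, 0, 0]], [[0, 0, -15], [0, 0, 0]], [[0, 0, -30], [0, 0, 0]], [[0, 0, -35], [0, 0, 0]], [[0, 0, -35], [0, 0, 0]], [[0, 0, -20], [0, 0, 0]], [[0, 0, 0], [0, 0, 0]], [[0, 0, 0], [0, 0, 0]]], claw=0.8)

```text
t: 23.82
tool_pos: [0.5013, 0.1581, 0.3404]
orientation: [2.219, 2.221, 0.005]
force: [-0.1, -0.3, 0.1]
opening: 0.0747
gripper_force: 0.0
```

Run:
```python
from h import *
s=robot.read_state();print(s['tool_pos'],s['opening'],s['gripper_force'])
tops('green',((.046,.064),(.066,.085)),None,'w13.png')
```

```text
[0.50133757 0.15810192 0.34040832] 0.07466125815515152 0.0
green (0.046, 0.064) 4442 c 501.7 158.4 r 29.7 z [0.049 0.056 0.058]
green (0.066, 0.085) 1085 c 500.8 158.3 r 12.0 z [0.068 0.074 0.075]
```

apply_moves(series=[[[-35, 9, 0], [0, 0, 0]], [[-38, 9.5, 0], [0, 0, 0]], [[-38, 9.5, 0], [0, 0, 0]], [[-38, 9.5, 0], [0, 0, 0]], [[-38, 9.5, 0], [0, 0, 0]], [[-38, 9.5, 0], [0, 0, 0]], [[-38, 9.5, 0], [0, 0, 0]], [[-38, 9.5, 0], [0, 0, 0]], [[-38, 9.5, 0], [0, 0, 0]], [[-38, 9.5, 0], [0, 0, 0]], [[-6, 1.5, 20], [0, 0, 0]], [[0, 0, 20], [0, 0, 0]]], claw=0.88)

```text
t: 24.87
tool_pos: [0.5969, -0.2283, 0.297]
orientation: [2.225, 2.218, -0.001]
force: [0.2, 0.2, -0.3]
opening: 0.0817
gripper_force: 0.0
```

apply_moves(series=[[[0, 0, 0], [0, 0, 0]], [[0, 0, 0], [0, 0, 0]]])

```text
t: 25.03
tool_pos: [0.5957, -0.2245, 0.295]
orientation: [-2.216, -2.217, 0.004]
force: [-0.4, 0.4, 1.2]
opening: 0.0814
gripper_force: 0.0
```

Run:
```python
from h import *
s=robot.read_state();print(s['tool_pos'],s['opening'],s['gripper_force'])
tops('orange',((.038,.054),(.058,.075)),None,'w14.png')
tops('pink',((.038,.054),),None)
```

```text
[ 0.59568813 -0.22446062  0.29497275] 0.08136459499469807 0.0
orange (0.038, 0.054) 6131 c 597.3 -224.1 r 30.4 z [0.041 0.048 0.049]
orange (0.058, 0.075) 1469 c 598.4 -224.8 r 12.0 z [0.06  0.066 0.067]
pink (0.038, 0.054) 2247 c 698.1 -188.2 r 30.1 z [0.039 0.042 0.043]
```

apply_moves(series=[[[0, 2, 30], [0, 0, 0]], [[0, 0, 30], [0, 0, 0]], [[0, 0, 20], [0, 0, 0]], [[0, 0, 11], [0, 0, 0]], [[0, 0, 6], [0, 0, 0]], [[0, 0, 2], [0, 0, 0]], [[0, 0, 0], [0, 0, 0]]])

```text
t: 25.72
tool_pos: [0.5996, -0.225, 0.201]
orientation: [2.219, 2.221, 0.001]
force: [-1.2, 0.3, 0.5]
opening: 0.0816
gripper_force: 0.0
```

apply_moves(series=[[[0, 0, 0], [0, 0, 0]], [[0, 0, 0], [0, 0, 0]], [[0, 0, 0], [0, 0, 0]], [[0, 0, 0], [0, 0, 0]], [[0, 0, 0], [0, 0, 0]], [[0, 0, 0], [0, 0, 0]]], claw=0.5)

```text
t: 26.22
tool_pos: [0.5992, -0.2252, 0.2007]
orientation: [2.22, 2.221, 0.0]
force: [-2.9, -1.0, 5.7]
opening: 0.0593
gripper_force: 20.0
```

apply_moves(series=[[[0, 0, -4], [0, 0, 0]], [[0, 0, -12], [0, 0, 0]], [[0, 0, -25], [0, 0, 0]], [[0, 0, -30], [0, 0, 0]], [[0, 0, -25], [0, 0, 0]], [[0, 0, -14], [0, 0, 0]], [[10, -3, 0], [0, 0, 0]], [[22, -7, 0], [0, 0, 0]], [[33, -11, 0], [0, 0, 0]], [[33, -11, 0], [0, 0, 0]], [[33, -11, 0], [0, 0, 0]], [[33, -11, 0], [0, 0, 0]]])

```text
t: 27.22
tool_pos: [0.5431, -0.059, 0.3075]
orientation: [-2.219, -2.22, 0.002]
force: [1.7, -0.5, -1.6]
opening: 0.0598
gripper_force: 20.0
```

apply_moves(series=[[[33, -11, 0], [0, 0, 0]], [[33, -11, 0], [0, 0, 0]], [[33, -11, 0], [0, 0, 0]], [[22, -7, 0], [0, 0, 0]], [[12, -4, 0], [0, 0, 0]], [[0, 0, 0], [0, 0, 0]], [[0, 0, 0], [0, 0, 0]]])

```text
t: 27.8
tool_pos: [0.5004, 0.0723, 0.3088]
orientation: [-2.219, -2.224, 0.002]
force: [0.2, 0.3, -1.9]
opening: 0.0596
gripper_force: 20.0
```

Run:
```python
from h import *
s=robot.read_state();print(s['tool_pos'],s['opening'],s['gripper_force'])
tops('orange',((.12,.165),(.165,.2)),None,'w15.png')
tops('green',((.046,.064),(.066,.085)))
```

```text
[0.50039147 0.07225493 0.30881243] 0.059556824975790984 19.999704658985138
orange (0.12, 0.165) 13814 c 500.3 73.6 r 30.8 z [0.125 0.156 0.161]
orange (0.165, 0.2) 1614 c 500.8 72.7 r 12.2 z [0.165 0.173 0.175]
green (0.046, 0.064) 7232 c 501.9 157.9 r 29.6 z [0.05  0.056 0.057]
green (0.066, 0.085) 1753 c 500.7 158.2 r 12.0 z [0.072 0.074 0.075]
```

apply_moves(series=[[[0, 1, 10], [0, 0, 0]], [[0, 0, 20], [0, 0, 0]], [[0, 0, 25], [0, 0, 0]], [[0, 0, 20], [0, 0, 0]], [[0, 0, 12], [0, 0, 0]], [[0, 0, 6], [0, 0, 0]], [[0, 0, 3], [0, 0, 0]], [[0, 0, 1.5], [0, 0, 0]], [[0, 0, 0], [0, 0, 0]]])

```text
t: 28.65
tool_pos: [0.5024, 0.0718, 0.2129]
orientation: [2.221, 2.221, 0.001]
force: [-0.4, -0.4, -1.9]
opening: 0.0596
gripper_force: 20.0
```

apply_moves(series=[[[0, 0, 1], [0, 0, 0]], [[0, 0, 1], [0, 0, 0]], [[0, 0, 0], [0, 0, 0]]])

```text
t: 28.9
tool_pos: [0.5021, 0.072, 0.2108]
orientation: [2.22, 2.222, 0.001]
force: [0.4, -0.2, -1.0]
opening: 0.0595
gripper_force: 20.0
```

apply_moves(series=[[[0, 0, 1.2], [0, 0, 0]], [[0, 0, 1.2], [0, 0, 0]], [[0, 0, 0], [0, 0, 0]]])

```text
t: 29.15
tool_pos: [0.5021, 0.0721, 0.2086]
orientation: [2.22, 2.222, 0.001]
force: [-2.5, -0.5, 5.5]
opening: 0.0595
gripper_force: 20.0
```

apply_moves(series=[[[0, 0, 0], [0, 0, 0]], [[0, 0, 0], [0, 0, 0]], [[0, 0, 0], [0, 0, 0]], [[0, 0, 0], [0, 0, 0]], [[0, 0, -15], [0, 0, 0]], [[0, 0, -30], [0, 0, 0]], [[0, 0, -35], [0, 0, 0]], [[0, 0, -35], [0, 0, 0]], [[0, 0, -20], [0, 0, 0]], [[0, 0, 0], [0, 0, 0]], [[0, 0, 0], [0, 0, 0]]], claw=0.8)

```text
t: 30.07
tool_pos: [0.5024, 0.072, 0.3444]
orientation: [2.219, 2.22, 0.004]
force: [-0.1, 0.4, 0.5]
opening: 0.0743
gripper_force: 0.0
```

Run:
```python
from h import *
s=robot.read_state();print(s['tool_pos'],s['opening'],s['gripper_force'])
for c in('orange','green'): tops(c,((.046,.064),(.066,.085)),(.4,.6,0,.3),'w16.png')
tops('red',((.09,.13),),(.55,.75,0,.3))
```

```text
[0.50237774 0.07199518 0.34438183] 0.07427930867032681 0.0
orange (0.046, 0.064) 4388 c 502.4 73.7 r 29.7 z [0.049 0.056 0.057]
orange (0.066, 0.085) 1062 c 502.8 72.2 r 11.9 z [0.068 0.074 0.075]
green (0.046, 0.064) 5531 c 501.6 158.0 r 29.6 z [0.05  0.056 0.057]
green (0.066, 0.085) 1285 c 500.6 158.1 r 11.9 z [0.072 0.074 0.075]
red (0.09, 0.13) 9728 c 619.8 146.5 r 49.3 z [0.092 0.115 0.118]
```

View pics/w16.png

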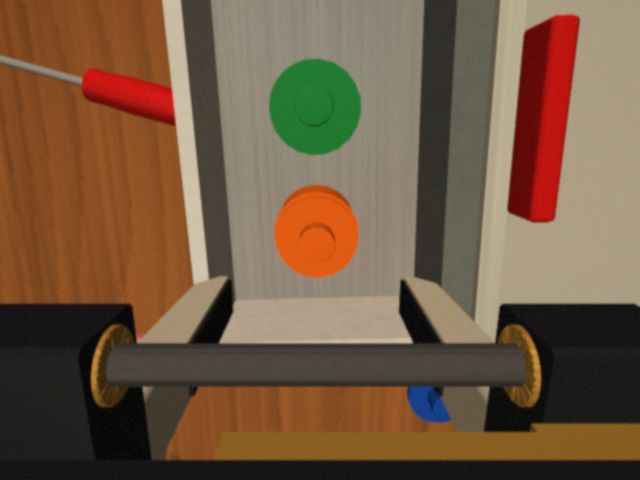

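apply_moves(series=[[[14.6, 33.6, 0], [0, 0, 0]], [[14.6, 33.6, 0], [0, 0, 0]], [[14.6, 33.6, 0], [0, 0, 0]], [[14.6, 33.6, 0], [0, 0, 0]], [[14.6, 35, 0], [0, 0, 0]], [[0, 0, 0], [0, 0, 0]], [[0, 0, 0], [0, 0, 0]], [[0, 0, 30], [0, 0, 0]], [[0, 0, 20], [0, 0, 0]], [[0, 0, 9], [0, 0, 0]], [[0, 0, 2], [0, 0, 0]], [[0, 0, 0], [0, 0, 0]]], claw=0)

```text
t: 31.22
tool_pos: [0.6703, 0.1448, 0.2815]
orientation: [-2.22, -2.221, 0.002]
force: [0.2, -0.5, 0.5]
opening: 0.0016
gripper_force: 0.0
```

apply_moves(series=[[[-0.3, -10, 0], [0, 0, 0]], [[-0.4, -13, 0], [0, 0, 0]], [[-0.5, -16, 0], [0, 0, 0]], [[-0.6, -18, 0], [0, 0, 0]], [[-0.6, -18, 0], [0, 0, 0]], [[-0.6, -18, 0], [0, 0, 0]], [[-0.6, -18, 0], [0, 0, 0]], [[-0.6, -18, 0], [0, 0, 0]], [[-0.6, -18, 0], [0, 0, 0]], [[-0.6, -18, 0], [0, 0, 0]], [[-0.5, -16, 0], [0, 0, 0]], [[-0.2, -8, 0], [0, 0, 0]]])

```text
t: 32.22
tool_pos: [0.4817, 0.1391, 0.2844]
orientation: [2.219, 2.221, 0.007]
force: [2.7, 1.4, 1.2]
opening: -0.0
gripper_force: 1.5
```

apply_moves(series=[[[0, -4, 0], [0, 0, 0]], [[0, -3, 0], [0, 0, 0]], [[0, -2, 0], [0, 0, 0]], [[0, 0, 0], [0, 0, 0]]])

```text
t: 32.55
tool_pos: [0.4737, 0.1388, 0.2825]
orientation: [2.22, 2.221, 0.002]
force: [3.4, 0.6, 1.1]
opening: 0.0004
gripper_force: 1.3
```

apply_moves(series=[[[0, -3, 0], [0, 0, 0]], [[0, -3, 0], [0, 0, 0]], [[0, -2, 0], [0, 0, 0]], [[0, 0, 0], [0, 0, 0]]])

```text
t: 32.88
tool_pos: [0.4648, 0.1388, 0.2815]
orientation: [-2.22, -2.222, 0.001]
force: [2.0, -0.2, 1.6]
opening: 0.0002
gripper_force: 0.7
```

apply_moves(series=[[[0, -2, 0], [0, 0, 0]], [[0, -2, 0], [0, 0, 0]], [[0, 0, 0], [0, 0, 0]]])

```text
t: 33.13
tool_pos: [0.462, 0.1387, 0.2819]
orientation: [2.219, 2.22, 0.004]
force: [12.7, -0.1, -7.1]
opening: 0.0005
gripper_force: 5.8
```

apply_moves(series=[[[0, 4, 0], [0, 0, 0]], [[0, 0, -30], [0, 0, 0]], [[0, 0, -40], [0, 0, 0]], [[0, 0, -30], [0, 0, 0]], [[35, 0, 0], [0, 0, 0]], [[35, 0, 0], [0, 0, 0]], [[35, 0, 0], [0, 0, 0]], [[35, 0, 0], [0, 0, 0]], [[35, 0, 0], [0, 0, 0]], [[0, 0, 0], [0, 0, 0]], [[0, 0, 0], [0, 0, 0]]])

```text
t: 34.05
tool_pos: [0.4642, 0.3154, 0.3806]
orientation: [-2.216, -2.225, 0.005]
force: [0.5, -0.0, -0.5]
opening: 0.0003
gripper_force: 0.0
```

Run:
```python
from h import *
s=robot.read_state();print(s['tool_pos'],s['opening'],s['gripper_force'])
HSV['green']=((55,90,30),(90,255,255))
tops('green',((.12,.17),),(.4,.6,.3,.5),'w17.png')
im,d,c=snap('scene','s17.png'); P=cloud(c,d)
for col in('red','yellow','green'):
    for k in blobs(im,col,20):
        q=P[tuple(k[:,0,::-1].T)]; print(col,np.median(q,0).round(3))
cv2.imwrite('pics/s17c.png',np.hstack([cv2.resize(im[90:330,230:490],(433,400)),cv2.resize(cv2.imread('pics/w17.png'),(367,400))]))
```

```text
[0.46422148 0.31538547 0.3805664 ] 0.00032009826076817685 0.0
green (0.12, 0.17) 2906 c 469.5 366.6 r 17.0 z [0.137 0.147 0.148]
red [ 0.354 -0.612  0.218]
red [0.368 0.165 0.021]
red [0.441 0.138 0.116]
yellow [ 0.404 -0.613  0.218]
yellow [0.504 0.283 0.15 ]
green [ 0.448 -0.609  0.219]
green [0.47  0.366 0.142]
green [0.608 0.52  0.125]
```

View pics/s17c.png

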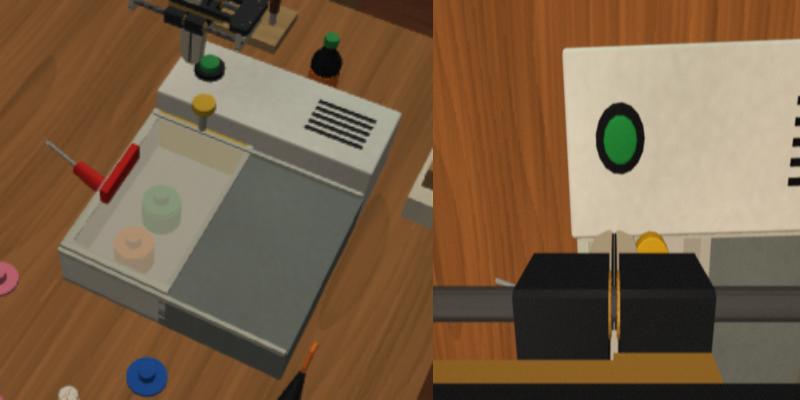

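apply_moves(series=[[[25, 3, 0], [0, 0, 0]], [[25, 2.3, 0], [0, 0, 0]], [[0, 0, 20], [0, 0, 0]], [[0, 0, 18], [0, 0, 0]], [[0, 0, 5], [0, 0, 0]], [[0, 0, 4], [0, 0, 0]], [[0, 0, 3], [0, 0, 0]], [[0, 0, 2], [0, 0, 0]], [[0, 0, 0], [0, 0, 0]]])

```text
t: 34.9
tool_pos: [0.4707, 0.3634, 0.3307]
orientation: [2.221, 2.221, 0.001]
force: [-0.9, -1.7, 1.3]
opening: 0.0004
gripper_force: 1.4
```

apply_moves(series=[[[0, 0, 1], [0, 0, 0]], [[0, 0, 1], [0, 0, 0]], [[0, 0, 1], [0, 0, 0]], [[0, 0, 0], [0, 0, 0]]])

```text
t: 35.23
tool_pos: [0.4708, 0.3638, 0.3275]
orientation: [2.22, 2.221, 0.002]
force: [1.1, -3.1, 4.1]
opening: 0.0009
gripper_force: 2.4
```

apply_moves(series=[[[0, 0, 1], [0, 0, 0]], [[0, 0, 1], [0, 0, 0]], [[0, 0, 1], [0, 0, 0]], [[0, 0, 0], [0, 0, 0]]])

```text
t: 35.57
tool_pos: [0.4708, 0.3639, 0.3271]
orientation: [2.22, 2.221, 0.003]
force: [-5.9, -8.4, 20.9]
opening: 0.0002
gripper_force: 10.6
```

apply_moves(series=[[[0, 0, 1], [0, 0, 0]], [[0, 0, 1], [0, 0, 0]], [[0, 0, 0], [0, 0, 0]], [[0, 0, 0], [0, 0, 0]]])

```text
t: 35.9
tool_pos: [0.4708, 0.3639, 0.3269]
orientation: [2.22, 2.221, 0.004]
force: [-11.2, -12.0, 32.7]
opening: 0.0004
gripper_force: 16.5
```

Solid stop: the button is right down. Now I release it and back well away.

apply_moves(series=[[[0, 0, -12], [0, 0, 0]], [[0, 0, -25], [0, 0, 0]], [[0, 0, -40], [0, 0, 0]], [[0, 0, -40], [0, 0, 0]], [[0, 0, 0], [0, 0, 0]], [[0, 0, 0], [0, 0, 0]], [[0, 0, 0], [0, 0, 0]]])

```text
t: 36.48
tool_pos: [0.4702, 0.3641, 0.4384]
orientation: [-2.22, -2.222, -0.0]
force: [-0.2, -0.7, -0.5]
opening: 0.0006
gripper_force: 0.0
```

Run:
```python
from h import *
s=robot.read_state();print(s['tool_pos'],s['force'],s['t'])
im,d,c=snap('scene','s18.png'); P=cloud(c,d)
for col in('red','yellow','green'):
    for k in blobs(im,col,20):
        q=P[tuple(k[:,0,::-1].T)]; print(col,np.median(q,0).round(3),np.percentile(q[:,2],95).round(3))
```

```text
[0.47020469 0.3640904  0.43839672] [-0.19749562 -0.73487641 -0.54485372] 36.4833
red [ 0.354 -0.613  0.218] 0.221
red [0.367 0.167 0.02 ] 0.028
red [0.441 0.142 0.116] 0.119
yellow [ 0.404 -0.614  0.218] 0.221
yellow [0.502 0.286 0.149] 0.151
green [ 0.448 -0.609  0.219] 0.223
green [0.469 0.366 0.143] 0.149
green [0.608 0.522 0.127] 0.132
```

The hatch is shut, the gate is down, the button is back up and the robot is clear, so I hand the job in.

```bash
python3 -c "
from h import *
print(robot.close_job())"
```

```text
the job is handed in; nothing more can be done
None
```

The job is handed in at about 36 s of the 210 s. The gate was pressed shut first, and the orange and green pots are covered with their own lids and standing in the chamber. The hatch is closed over them, and purge was pressed right down last and released. The blue pot was missing, so its lid was left; no verdict came back.

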